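# Close and lock the lure mould

### The job

Close the aluminium lure mould with the lure in it: lower the blue cover over both dowel pins (large hole on the large pin, red dots on the same corner) and press it down flush on the base without dropping it. Then push the steel keeper bar by its red knob round over the cover, all the way to its stop. Do not disturb the yellow pot, the side cutters or the silver lure, and let go of everything.

Things in the scene. Friction and masses are not known exactly. Their poses are not given: they have to be found in the camera images.
- mould_base: Fixed aluminium base 90 (x) x 160 (y) x 24 mm; a 40 mm lug beyond its +y end carries the keeper. Origin: centre of its underside, on the table; x across, y along it to the keeper, z up. A cavity 26 x 96 x 18 deep (along y) in its top holds the lure. Dowel pins on the top at y +60 (large) and y -60 mm (small), 11 mm high, tips tapered. Red 16 mm dot at x +28, y +60.
- pin_large (a point): Foot of the large steel pin (diameter 14 mm) on the base's top face, on its axis, 24 mm above the table; the pin rises 11 mm above this point.
- pin_small (a point): Foot of the small pin (diameter 10 mm), likewise; 120 mm from the large one.
- cover_grip (a point): Centre of the loose cover's black handle bar: 16 mm wide (x), 56 long (y), 18 high, with a 22 mm gap between bar and plate; 43 mm above the cover's underside, midway between its holes. Axes as cover. With the cover home it is 67 mm above the table, midway between the pins.
- cover: Loose blue cover plate, 0.3 to 0.5 kg, 80 (x) x 150 (y) x 12 mm, flat on the table at first. Origin: centre of its underside; x across, y along it to the large hole, z up. Through holes at y +60 (for the large pin) and y -60 mm (small pin), 1.5 mm wider than the pins. Red 16 mm dot at x +28, y +60. Lying home, its axes agree with mould_base's; the start differs by up to 0.8 rad.
- hole_large (a point): Centre of the cover's large hole at the cover's underside; it meets pin_large when the cover is home.
- hole_small (a point): Centre of the cover's small hole at the cover's underside; it meets pin_small when the cover is home.
- keeper_pivot (a point): Centre of the keeper's vertical pivot, on the base's y axis at y +100 mm, 42 mm above the table (mid-height of the bar).
- keeper_knob (a point): Middle of the upright red knob (diameter 14, 30 mm high, 45 to 75 mm above the table) at the free end of the keeper bar, 50 mm from the pivot. The steel bar is 14 mm wide, 8 thick, its underside 38 mm above the table: 2 mm above a cover that is home; a cover that is not down blocks it.
- keeper (a joint): Keeper's angle in rad, growing clockwise from above: 0 = the bar points along the base's +x (clear of the cover), 1.57 = stop, the bar points along -y over the cover. It starts between -0.5 and 0.1, stays where it is left and needs about 1.5 N at the knob.
- lure_blank_mid (a point): Middle of the green lure (18 x 74 x 14 mm) that lies in the cavity, below the top face; it stays there.
- cavity (a point): Middle of the base's cavity.
- yellow_pot_mid (a point): Bystander: middle of a low yellow paint pot, diameter 48, 32 mm high.
- cutters_mid (a point): Bystander: middle of side cutters with red grips, 43 x 132 x 11 mm, lying flat.
- silver_lure_mid (a point): Bystander: middle of a silver lure, 18 x 75 x 16 mm, lying on the table.

How it is judged:
By the outcome, as a careful person would: the job done as asked, in the order asked, and still so for the second after the job is handed in, with the robot touching nothing.
It also fails if it takes over 58 s, if anything falls off the work surface, if the arm or the gripper's body presses on something with over 40 N, if the wrist force passes 120 N, or if a joint passes its speed limit or range.

### The arm

A 6-joint arm with a two-finger parallel gripper is mounted at the origin on a cart in front of the work surface, level with it; the furniture and walls round the work are solid. World frame = base frame: x ahead of the robot, y to its left, z up, the work surface at z = 0. Lengths are in m, angles in degrees, forces in N, time in s.
With the tool pointing down it reaches from about 0.35 to 0.875 m from the base axis. Payload 4.2 kg.
Tool frame: the origin (TCP) lies on the centre line of the jaws, within the pads' length; the fingertips stand 25 mm ahead of it and the grasp point (between the pads) lies 6 mm ahead of it; z points along the fingers, y is the line along which they close (so a half turn about z gives the same grasp; the last joint's range is limited). The gripper opens to 87 mm and grips with 3 to 60 N. Pads are 19 mm wide; open, the fingers measure 117 mm over their backs; the gripper's body (75 mm by 190 mm) begins 51 mm behind the grasp point.
Start: joints at [86.436, 22.042, 0.453, 0, -68.411, -14.817], TCP at [0.197, 0.593, 0.248] pointing down, gripper open.
Joint ranges: [-179.83, 179.83], [-69.29, 118.12], [-61.27, 80.66], [-181.25, 117.63], [-171.15, -9.14], [-177.46, 177.46]. Speed limits (degrees/s): [159.86, 159.86, 180, 180, 180, 180].

### API

Orientations are given as a 3x3 rotation matrix whose columns are the frame's x, y, z axes.
In Python, from station import r gives the robot as it stands.
- The arm moves only by the tool move_arm, never from a script. Its argument "series" is a list of rows, each an object with "grip": the opening, from 0 (shut) to 1 (fully open); "xyz": the shift along the tool's x, y, z in mm, a list of three; "angular": the turn, a rotation vector about the tool's x, y, z in rad, a list of three. A call has 1 to 10 rows; each row is the pose to reach, as a shift and turn from the pose commanded when the call began, along the tool's axes at that moment; what a row does not reach only later rows make up. A row lasts 1/10 s, in which the tool goes at most 50 mm and 8.59 degrees, less where a joint would pass 70% of its speed; a pose out of reach is approached as far as the arm can. A call with a gripper value outside its range is refused whole. The fingers move at their own pace and stop on an object; the grip force is fixed at half the most. Time passes only in rows, so rows that repeat a pose let the fingers close. It gives the time, the measured TCP pose, the force, the opening and the grip force at its end, in the units of the state.
- r.sense(): the state, without advancing time (a new reading comes with each control period).
- r.capture(name): name is "side" or "top" or "wrist"; returns a dict with "img" (384x512x3 uint8, red, green, blue), "camera_matrix" (3x3 intrinsics, pixels), "k1" (the pictures are not rectified: a ray, as slopes to the right and down, at radius r is drawn at 1 + k1 r^2 times it, then the intrinsics apply), "rvec" (rotation vector, rad) and "tvec" (3), from world to camera coordinates, as OpenCV has them; the wrist camera has in their place "hand_eye" (4x4, takes a point from camera to tool coordinates, whose origin is the TCP and whose axes are the flange's). Camera axes: x right, y down, z forward; pixel columns grow to the right and rows downward; lengths in m; the calibration is good to about 2 mm. A picture is of the moment at which its call begins: read the wrist's pose just before it. There is no depth.
- r.finish_job(): hands the job in; it is judged then, once.
The state is a dict: "time_s": time; "joints": joint angles; "joint_velocities": joint speeds; "effort": joint torques, N m; "tcp_pos": TCP position; "ee_rot": TCP orientation; "wrist_force": force on the tool from outside, world axes, zero at the start; "moment": the same for the moment, N m; "gripper_width": opening from 0.0 (shut) to 1.0 (fully open); "gripper_force": force on a finger pad.
Only numpy, scipy, OpenCV 4.12 (cv2) and the standard library are available. Lean on these libraries where they do the work, as an engineer would, in place of code of your own. Each camera call takes 0.05 s, during which the arm holds its last target. There are 200 camera calls.

## Working session

There is one attempt and no reset: what is moved stays moved. The work goes in short steps, Python scripts to look and compute and a tool call to move; the robot and the scene stay as the last step left them, time stands still between calls to the robot, and variables do not carry over. Pictures are saved under pics/ and viewed, at most 10 in all, crops included, and the job is handed in when it is done.

Besides the shell and the picture viewer there is one more tool, called after ">>>" as name(argument=value, ...), one argument or row to a line, values as JSON. move_arm: Moves the arm, as the interface text tells. Its arguments: {"type":"object","properties":{"series":{"type":"array"}},"required":["series"]}

```bash
mkdir -p pics; ls; cat > h.py <<'E'
import numpy as np, cv2
from station import r
def cap(n):
    s=r.sense(); c=r.capture(n); K=np.array(c["camera_matrix"],float)
    if n=="wrist":
        T=np.eye(4);T[:3,:3]=s["ee_rot"];T[:3,3]=s["tcp_pos"]
        W=T@np.array(c["hand_eye"])
    else:
        R=cv2.Rodrigues(np.array(c["rvec"],float))[0];W=np.eye(4);W[:3,:3]=R.T;W[:3,3]=-R.T@np.array(c["tvec"],float).ravel()
    return dict(img=np.array(c["img"]),K=K,k1=float(c["k1"]),W=W)
def save(c,p,sc=1):
    cv2.imwrite(p,cv2.resize(c["img"][:,:,::-1],None,fx=sc,fy=sc))
def ray(c,uv):
    d=np.array([c["k1"],0,0,0,0.])
    # slopes with x(1+k1 r^2)
    q=cv2.undistortPoints(np.array(uv,float).reshape(-1,1,2),c["K"],d,).reshape(-1,2)
    return c["W"][:3,3], np.c_[q,np.ones(len(q))]@c["W"][:3,:3].T
def onz(c,uv,z):
    o,d=ray(c,uv); return o+d*((z-o[2])/d[:,2])[:,None]
def proj(c,P):
    P=np.atleast_2d(P);Wi=np.linalg.inv(c["W"])
    return cv2.projectPoints(P.astype(float),cv2.Rodrigues(Wi[:3,:3])[0],Wi[:3,3],c["K"],np.array([c["k1"],0,0,0,0.]))[0].reshape(-1,2)
E
python3 - <<'E'
from h import *
s=r.sense();print({k:np.round(v,3).tolist() for k,v in s.items()})
for n in("top","side","wrist"):
    c=cap(n);save(c,f"pics/{n}0.png",1.5);print(n,c["k1"],c["W"][:3].round(3).tolist())
E
```

```text
pics
{'time_s': 0.0, 'joints': [86.436, 22.089, 0.38, -0.03, -68.412, -14.815], 'joint_velocities': [0.033, 0.065, 0.042, -0.057, 0.076, 0.008], 'effort': [-0.0, -39.067, 18.74, 4.22, 0.011, -0.0], 'tcp_pos': [0.197, 0.593, 0.246], 'ee_rot': [[0.949, -0.315, -0.001], [-0.315, -0.949, -0.002], [0.0, 0.002, -1.0]], 'wrist_force': [0.231, 0.228, 0.188], 'moment': [0.015, 0.001, 0.019], 'gripper_force': 0.0, 'gripper_width': 0.997}
top -0.06442647973035466 [[0.03, -0.996, 0.079, 0.481], [-1.0, -0.03, -0.004, -0.012], [0.006, -0.078, -0.997, 1.297]]
side 0.02806235425851704 [[-0.938, -0.228, 0.262, 0.291], [-0.347, 0.625, -0.699, 0.719], [-0.005, -0.747, -0.665, 0.762]]
wrist -0.015750956895066927 [[-0.316, -0.907, -0.28, 0.275], [-0.949, 0.302, 0.092, 0.568], [0.001, 0.295, -0.956, 0.384]]
```

View pics/top0.png

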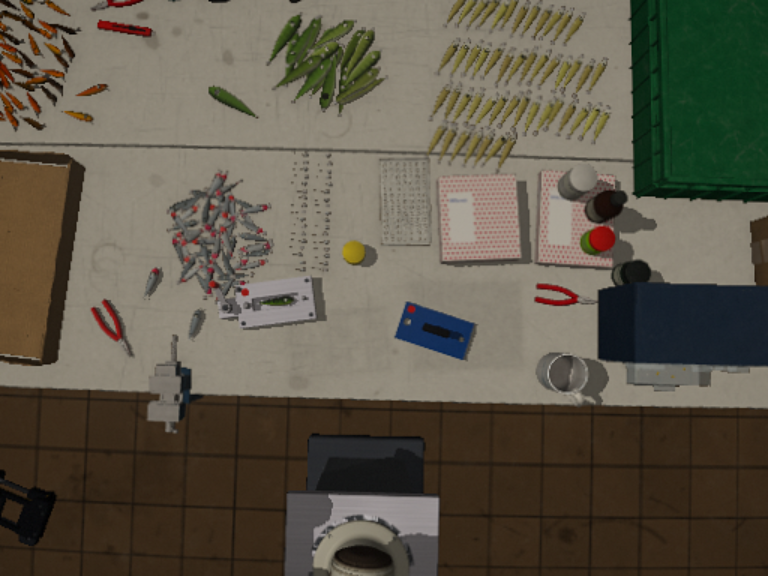

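View pics/side0.png

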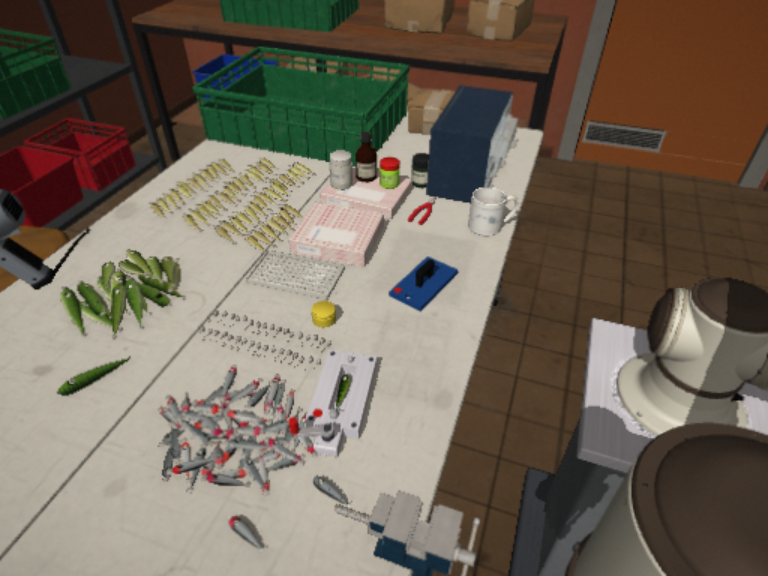

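The top view shows the cover's centre near (436,330) with its red dot at (410,310). The base is near (278,300) with its dot at (245,292) and the keeper at its left end, around (228,305). The pot is at (354,252), in 1.5x pixels. The arm is off to the left.

```bash
python3 - <<'E'
from h import *
t=cap("top");s=cap("side")
def show(c,n):
    hsv=cv2.cvtColor(c["img"],cv2.COLOR_RGB2HSV)
    H,S,V=hsv[...,0],hsv[...,1],hsv[...,2]
    for nm,m in(("blue",(H>105)&(H<125)&(S>150)&(V>60)),("red",((H<5)|(H>174))&(S>150)&(V>80)),("yel",(H>20)&(H<32)&(S>180))):
        k,l,st,ce=cv2.connectedComponentsWithStats(m.astype(np.uint8))
        for i in range(1,k):
            if st[i,4]>8:
                if n=="top":print(nm,st[i].tolist(),ce[i].round(1),onz(c,ce[i],0.012 if nm=="blue" else .024)[0].round(4))
                if nm=="blue" and st[i,4]>500 and n=="top":
                    ct=max(cv2.findContours((l==i).astype(np.uint8),0,1)[0],key=cv2.contourArea)
                    b=cv2.boxPoints(cv2.minAreaRect(ct));print(onz(c,b,.012).round(4).tolist())
show(t,"top")
print(onz(t,np.array([[238,291],[315,279],[316,320],[240,329],[228,305],[441,329]])/1.5,.024).round(4).tolist())
E
```

```text
blue [264, 202, 52, 38, 945] [289.2 220.7] [ 0.4943 -0.1421  0.012 ]
[[0.4802, -0.0608, 0.012], [0.5544, -0.0833, 0.012], [0.5122, -0.2235, 0.012], [0.4382, -0.2004, 0.012]]
red [71, 0, 21, 4, 39] [79.6  1.6] [1.198  0.5695 0.024 ]
red [65, 14, 35, 10, 128] [80.8 18.1] [1.1393 0.5603 0.024 ]
red [148, 142, 4, 3, 10] [149.5 142.8] [0.7264 0.3065 0.024 ]
red [147, 151, 4, 3, 9] [148.4 152.3] [0.6958 0.3082 0.024 ]
red [393, 151, 17, 17, 224] [401.1 158.6] [ 0.7011 -0.494   0.024 ]
red [139, 187, 5, 5, 15] [141.3 189. ] [0.579  0.3249 0.024 ]
red [357, 189, 28, 14, 167] [371.  196.6] [ 0.5769 -0.3972  0.024 ]
red [161, 193, 5, 4, 17] [162.9 194.4] [0.5641 0.256  0.024 ]
red [61, 200, 20, 27, 140] [ 71.8 214.5] [0.4921 0.5417 0.024 ]
red [272, 204, 5, 5, 18] [273.9 205.7] [ 0.5393 -0.0921  0.024 ]
yel [229, 161, 14, 15, 168] [235.4 167.9] [0.6544 0.0318 0.024 ]
[[0.565, 0.2693, 0.024], [0.595, 0.1094, 0.024], [0.5096, 0.1041, 0.024], [0.486, 0.2615, 0.024], [0.5351, 0.2889, 0.024], [0.4987, -0.1558, 0.024]]
```

View pics/wrist0.png

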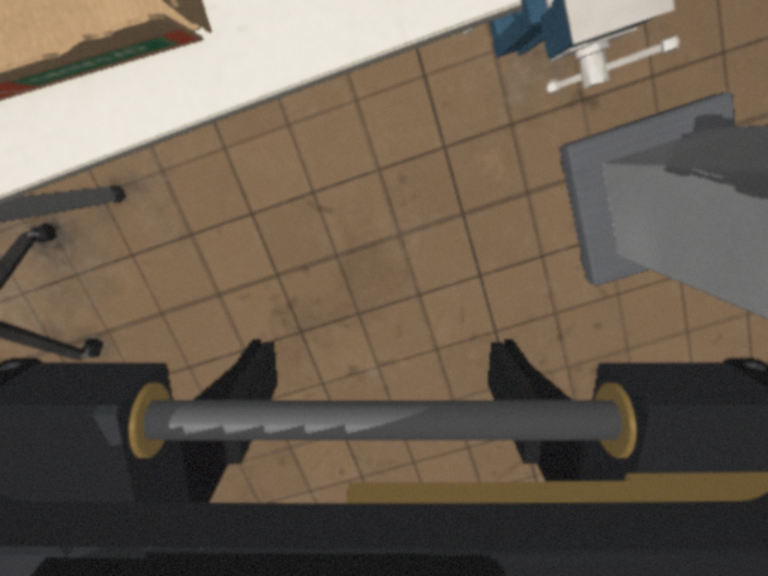

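>>> move_arm(
  series=[
    {"grip":1,"xyz":[437,227,-54],"angular":[0,0,1.067]},
    {"grip":1,"xyz":[437,227,-54],"angular":[0,0,1.067]},
    {"grip":1,"xyz":[437,227,-54],"angular":[0,0,1.067]},
    {"grip":1,"xyz":[437,227,-54],"angular":[0,0,1.067]},
    {"grip":1,"xyz":[437,227,-54],"angular":[0,0,1.067]},
    {"grip":1,"xyz":[437,227,-54],"angular":[0,0,1.067]},
    {"grip":1,"xyz":[437,227,-54],"angular":[0,0,1.067]},
    {"grip":1,"xyz":[437,227,-54],"angular":[0,0,1.067]},
    {"grip":1,"xyz":[437,227,-54],"angular":[0,0,1.067]},
    {"grip":1,"xyz":[437,227,-54],"angular":[0,0,1.067]},
  ],
)

```text
time_s: 1.25
tcp_pos: [0.5414, 0.238, 0.3019]
ee_rot: [[0.182, -0.983, 0.0], [-0.983, -0.182, 0.0], [-0.0, -0.0, -1.0]]
wrist_force: [0.2, 0.9, -0.2]
gripper_width: 1.002
gripper_force: 0.0
```

>>> move_arm(
  series=[
    {"grip":1,"xyz":[0,0,0],"angular":[0,0,0]},
    {"grip":1,"xyz":[0,0,0],"angular":[0,0,0]},
    {"grip":1,"xyz":[0,0,0],"angular":[0,0,0]},
  ],
)

```text
time_s: 1.55
tcp_pos: [0.5396, 0.2403, 0.3012]
ee_rot: [[0.183, -0.983, -0.001], [-0.983, -0.183, -0.0], [-0.0, 0.001, -1.0]]
wrist_force: [-0.5, -0.1, 0.5]
gripper_width: 0.997
gripper_force: 0.0
```

```bash
python3 - <<'E'
from h import *
c=cap("wrist");save(c,"pics/w1.png",1.5);import pickle;pickle.dump(c,open("w1.pkl","wb"))
s=r.sense();print({k:np.round(s[k],3).tolist() for k in("time_s","tcp_pos","ee_rot","joints","wrist_force")})
E
```

```text
{'time_s': 1.6, 'tcp_pos': [0.539, 0.241, 0.301], 'ee_rot': [[0.183, -0.983, -0.001], [-0.983, -0.183, -0.0], [0.0, 0.001, -1.0]], 'joints': [39.732, 16.871, 0.577, -0.016, -73.733, -29.161], 'wrist_force': [0.75, 0.314, -0.417]}
```

View pics/w1.png

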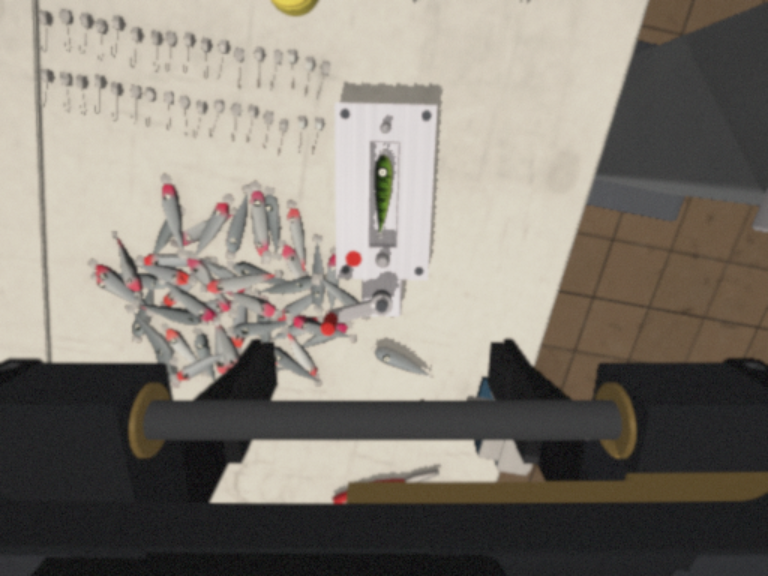

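The wrist view (1.5x pixels) shows the large pin at (382,258), the small pin at (386,125) and the base dot at (354,258). The pivot is at (381,300) and the knob at (328,326). The silver lure that must not be disturbed is at (402,358).

```bash
cat >> h.py <<'E'
def goto(xy,z,yaw):
    """shift/turn in tool axes from the present pose to TCP (xy,z), tool x at world yaw (deg), pointing down"""
    s=r.sense();R=np.array(s["ee_rot"]);y=np.radians(yaw)
    Rt=np.array([[np.cos(y),np.sin(y),0],[np.sin(y),-np.cos(y),0],[0,0,-1]])
    d=R.T@(np.array([*xy,z])-s["tcp_pos"])*1000
    print("goto",d.round(1).tolist(),cv2.Rodrigues(R.T@Rt)[0].ravel().round(4).tolist())
E
python3 - <<'E'
from h import *
import pickle;c=pickle.load(open("w1.pkl","rb"))
p=np.array([[382,258],[386,125],[354,258],[381,300],[328,326]])/1.5
L,S=onz(c,p[:2],.033);dot=onz(c,p[2:3],.024)[0];piv=onz(c,p[3:4],.046)[0];kn=onz(c,p[4:5],.075)[0]
print(L,S,dot,piv,kn,np.linalg.norm(L-S));d=(L-S)[:2];yaw=np.degrees(np.arctan2(d[1],d[0]));C=(L+S)[:2]/2
print("base centre",C,"y dir",yaw)
k=(kn-piv)[:2];print("keeper len",np.linalg.norm(k),"dir",np.degrees(np.arctan2(k[1],k[0])))
# plan view pose
import copy
u=d/np.linalg.norm(d)
for z in(.16,.2,.22):
  for off in(0,.03,.05,.08):
    t=C+u*off;y=np.radians(yaw+180)
    T=np.eye(4);T[:3,:3]=np.array([[np.cos(y),np.sin(y),0],[np.sin(y),-np.cos(y),0],[0,0,-1]]);T[:3,3]=[*t,z]
    s=r.sense();A=np.eye(4);A[:3,:3]=s["ee_rot"];A[:3,3]=s["tcp_pos"]
    c2=dict(c);c2["W"]=T@np.linalg.inv(A)@c["W"];print(z,off,proj(c2,[L,S,piv,kn]).round().tolist())
off=.05
goto(C+u*off,.2,yaw+180)
goto(np.array([.496,-.142])+off*np.array([.288,.958]),.19,-106.7)
E
```

```text
[0.53812904 0.25313124 0.033     ] [0.55635904 0.13592388 0.033     ] [0.5644465  0.26012754 0.024     ] [0.53218813 0.29033136 0.046     ] [0.57597226 0.31347709 0.075     ] 0.11861660891294717
base centre [0.54724404 0.19452756] y dir 98.84073520379509
keeper len 0.04952549750707438 dir 27.862400873556204
0.16 0 [[256.0, 249.0], [256.0, 129.0], [256.0, 289.0], [206.0, 323.0]]
0.16 0.03 [[256.0, 221.0], [256.0, 93.0], [256.0, 262.0], [204.0, 295.0]]
0.16 0.05 [[256.0, 202.0], [256.0, 68.0], [256.0, 244.0], [203.0, 276.0]]
0.16 0.08 [[256.0, 171.0], [256.0, 28.0], [256.0, 215.0], [201.0, 245.0]]
0.2 0 [[256.0, 232.0], [256.0, 126.0], [256.0, 267.0], [212.0, 296.0]]
0.2 0.03 [[256.0, 207.0], [256.0, 95.0], [256.0, 244.0], [210.0, 271.0]]
0.2 0.05 [[256.0, 190.0], [256.0, 73.0], [256.0, 227.0], [209.0, 253.0]]
0.2 0.08 [[256.0, 163.0], [256.0, 39.0], [256.0, 201.0], [208.0, 226.0]]
0.22 0 [[256.0, 225.0], [256.0, 124.0], [256.0, 258.0], [214.0, 284.0]]
0.22 0.03 [[256.0, 202.0], [256.0, 95.0], [256.0, 236.0], [213.0, 261.0]]
0.22 0.05 [[256.0, 185.0], [256.0, 75.0], [256.0, 220.0], [212.0, 244.0]]
0.22 0.08 [[256.0, 159.0], [256.0, 43.0], [256.0, 195.0], [211.0, 218.0]]
goto [-3.2, -0.8, 101.3] [0.0005, -0.0, 0.0301]
goto [323.7, 89.9, 111.4] [0.0005, -0.0001, 0.4759]
```

>>> move_arm(
  series=[
    {"grip":1,"xyz":[-3,-1,141],"angular":[0,0,0.03]},
    {"grip":1,"xyz":[-3,-1,141],"angular":[0,0,0.03]},
    {"grip":1,"xyz":[-3,-1,141],"angular":[0,0,0.03]},
    {"grip":1,"xyz":[-3,-1,141],"angular":[0,0,0.03]},
    {"grip":1,"xyz":[-3,-1,141],"angular":[0,0,0.03]},
    {"grip":1,"xyz":[-3,-1,141],"angular":[0,0,0.03]},
    {"grip":1,"xyz":[-3,-1,141],"angular":[0,0,0.03]},
    {"grip":1,"xyz":[-3,-1,141],"angular":[0,0,0.03]},
  ],
)

```text
time_s: 2.4
tcp_pos: [0.5413, 0.2436, 0.1626]
ee_rot: [[0.153, -0.988, 0.003], [-0.988, -0.153, 0.002], [-0.002, -0.003, -1.0]]
wrist_force: [0.1, 1.1, -0.7]
gripper_width: 1.003
gripper_force: 0.0
```

```bash
python3 - <<'E'
from h import *
c=cap("wrist");save(c,"pics/w2.png",1.5);import pickle;pickle.dump(c,open("w2.pkl","wb"))
s=r.sense();print({k:np.round(s[k],4).tolist() for k in("time_s","tcp_pos","ee_rot","joints")})
E
```

```text
{'time_s': 2.45, 'tcp_pos': [0.5412, 0.2434, 0.1622], 'ee_rot': [[0.1524, -0.9883, 0.0024], [-0.9883, -0.1524, 0.0019], [-0.0015, -0.0026, -1.0]], 'joints': [39.8434, 23.0791, -11.0519, 0.0057, -55.6967, -31.0819]}
```

View pics/w2.png

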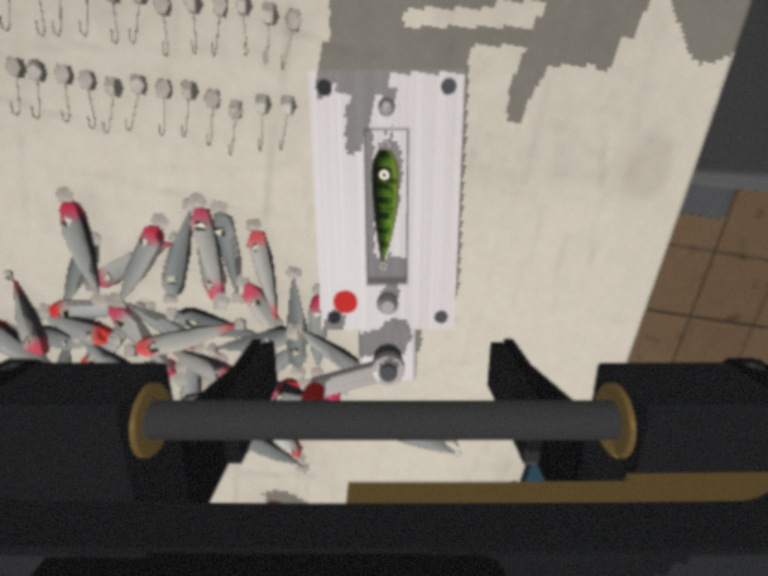

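The base is seen close up (1.5x pixels). The small pin is at (386,105), the large pin at (387,301) and the dot at (345,301). The four dark corner screws are at (324,87), (449,86), (334,317) and (441,316), and the pivot is at (389,365).

```bash
python3 - <<'E'
from h import *
import pickle;c=pickle.load(open("w2.pkl","rb"));g=cv2.cvtColor(c["img"],cv2.COLOR_RGB2GRAY);hsv=cv2.cvtColor(c["img"],cv2.COLOR_RGB2HSV)
P=[]
for u,v in((324,87),(449,86),(334,317),(441,316)):
    u=round(u/1.5);v=round(v/1.5);a=g[v-8:v+9,u-8:u+9]
    m=(a<np.median(a)*.6) if True else 0
    k,l,st,ce=cv2.connectedComponentsWithStats(m.astype(np.uint8));i=1+np.argmax(st[1:,4]);print(st[i].tolist(),(ce[i]+[u-8,v-8]).round(2));P.append(ce[i]+[u-8,v-8])
W=onz(c,P,.024);print(W.round(4).tolist(),"centre",W.mean(0).round(4))
m=((hsv[...,0]<6)|(hsv[...,0]>174))&(hsv[...,1]>150);m[:185]=0;m[215:]=0;m[:,:215]=0;m[:,240:]=0
v,u=np.nonzero(m);print("dot",u.mean(),v.mean(),len(u),onz(c,[[u.mean(),v.mean()]],.024)[0].round(4))
# predicted pin tip/foot from screws frame
y=((W[2]+W[3])-(W[0]+W[1]))[:2];y/=np.linalg.norm(y);print("ydir screws",np.degrees(np.arctan2(y[1],y[0])))
C=W.mean(0)[:2]
for s in(60,-60):print(s,proj(c,[[*(C+s/1000*y),.024],[*(C+s/1000*y),.035]]).round(1).tolist())
a=cv2.resize(c["img"][55:85,242:272],None,fx=12,fy=12,interpolation=0);b=cv2.resize(c["img"][186:216,242:272],None,fx=12,fy=12,interpolation=0)
cv2.imwrite("pics/pins.png",np.hstack([a,b])[:,:,::-1])
E
```

```text
[4, 3, 8, 10, 67] [215.64  57.72]
[4, 4, 9, 9, 67] [298.78  57.04]
[4, 5, 8, 7, 42] [222.48 211.24]
[4, 5, 8, 7, 45] [293.56 210.93]
[[0.5943, 0.1321, 0.024], [0.5232, 0.1206, 0.024], [0.5713, 0.2724, 0.024], [0.5004, 0.261, 0.024]] centre [0.5473 0.1965 0.024 ]
dot 229.65540540540542 200.94594594594594 148 [0.5655 0.2604 0.024 ]
ydir screws 99.25667311719512
60 [[257.9, 200.6], [258.0, 204.3]]
-60 [[257.3, 71.1], [257.3, 69.8]]
```

View pics/pins.png

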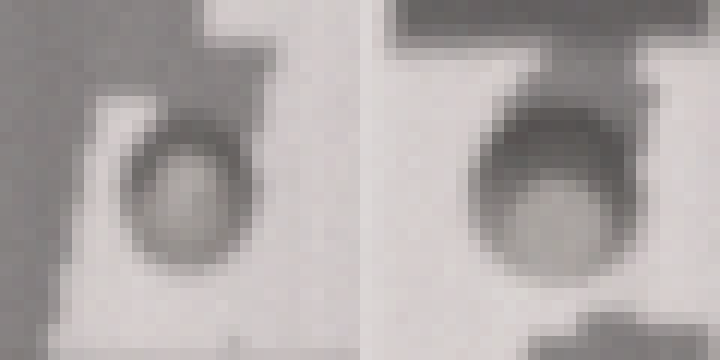

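The tip discs match the pin positions predicted from the screws to within 0.5 px, so the base frame is good. Next I look at the cover from the same relative pose.

```bash
python3 - <<'E'
from h import *
goto(np.array([.496,-.142])+.05*np.array([.288,.958]),.14,-106.7)
E
```

```text
goto [328.9, 81.9, 21.5] [-0.0022, 0.002, 0.4444]
```

>>> move_arm(
  series=[
    {"grip":1,"xyz":[329,82,21],"angular":[0,0,0.444]},
    {"grip":1,"xyz":[329,82,21],"angular":[0,0,0.444]},
    {"grip":1,"xyz":[329,82,21],"angular":[0,0,0.444]},
    {"grip":1,"xyz":[329,82,21],"angular":[0,0,0.444]},
    {"grip":1,"xyz":[329,82,21],"angular":[0,0,0.444]},
    {"grip":1,"xyz":[329,82,21],"angular":[0,0,0.444]},
    {"grip":1,"xyz":[329,82,21],"angular":[0,0,0.444]},
    {"grip":1,"xyz":[329,82,21],"angular":[0,0,0.444]},
    {"grip":1,"xyz":[329,82,21],"angular":[0,0,0.444]},
    {"grip":1,"xyz":[329,82,21],"angular":[0,0,0.444]},
  ],
)

```text
time_s: 3.45
tcp_pos: [0.5102, -0.0941, 0.14]
ee_rot: [[-0.286, -0.958, 0.001], [-0.958, 0.286, 0.0], [-0.0, -0.001, -1.0]]
wrist_force: [0.2, -0.2, -0.1]
gripper_width: 0.99
gripper_force: 0.0
```

```bash
python3 - <<'E'
from h import *
c=cap("wrist");save(c,"pics/w3.png",1.5);import pickle;pickle.dump(c,open("w3.pkl","wb"))
s=r.sense();print({k:np.round(s[k],4).tolist() for k in("time_s","tcp_pos","ee_rot","joints")})
E
```

```text
{'time_s': 3.5, 'tcp_pos': [0.5102, -0.0937, 0.14], 'ee_rot': [[-0.2856, -0.9584, 0.0011], [-0.9584, 0.2856, 0.0001], [-0.0004, -0.001, -1.0]], 'joints': [7.5326, 18.0039, -22.9385, 0.0013, -48.9962, -24.1256]}
```

View pics/w3.png

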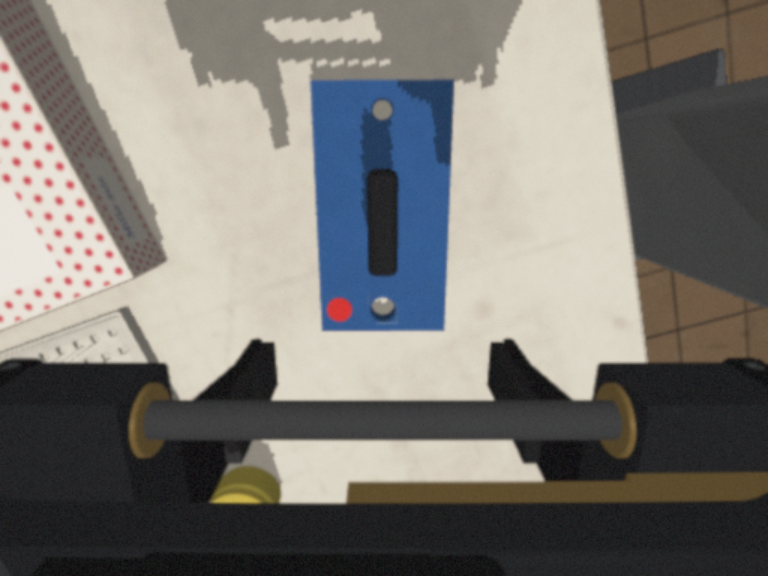

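The cover fills the view (1.5x pixels). Its small hole is at (383,110), the large hole at (383,307), the handle centre at (383,222) and the dot at (340,310).

```bash
python3 - <<'E'
from h import *
import pickle;c=pickle.load(open("w3.pkl","rb"));hsv=cv2.cvtColor(c["img"],cv2.COLOR_RGB2HSV);H,S,V=[hsv[...,i].astype(int) for i in range(3)]
b=((H>100)&(H<125)&(S>120)).astype(np.uint8);b[:,:200]=0;b[:,310:]=0;b[:50]=0;b[225:]=0
cts,h=cv2.findContours(b,cv2.RETR_CCOMP,cv2.CHAIN_APPROX_NONE);o=max(cts,key=cv2.contourArea)
hull=cv2.convexHull(o);q=cv2.approxPolyDP(hull,8,True).reshape(-1,2);print("corners",q.tolist())
Q=onz(c,q,.012);print(Q.round(4).tolist(),Q.mean(0).round(4) if len(Q)==4 else "")
for x in cts:
    if 30<cv2.contourArea(x)<1500:
        (u,v),rr=cv2.minEnclosingCircle(x);m=cv2.moments(x);e=[m["m10"]/m["m00"],m["m01"]/m["m00"]]
        print("blob",np.round(e,2),cv2.boundingRect(x),onz(c,[e],.012)[0].round(4))
m=(V<60)&(S<120);m[:105]=0;m[190:]=0;m[:,:235]=0;m[:,275:]=0
v,u=np.nonzero(m);pts=np.c_[u,v].astype(np.float32);rc=cv2.minAreaRect(pts);print("handle",rc);bx=cv2.boxPoints(rc);B=onz(c,bx,.052);print(B.round(4).tolist(),B.mean(0).round(4))
E
```

```text
corners [[300, 54], [294, 218], [216, 219], [208, 55]]
[[0.4405, -0.1981, 0.012], [0.4817, -0.0574, 0.012], [0.5551, -0.0782, 0.012], [0.514, -0.2193, 0.012]] [ 0.4978 -0.1382  0.012 ]
blob [254.81 203.65] (246, 196, 19, 16) [ 0.5142 -0.0826  0.012 ]
blob [225.78 205.97] (216, 196, 21, 21) [ 0.5417 -0.0883  0.012 ]
blob [254.55 147.32] (244, 111, 22, 74) [ 0.4989 -0.1345  0.012 ]
blob [254.39  72.94] (246, 65, 17, 17) [ 0.481  -0.1948  0.012 ]
handle ((254.5, 147.5), (69.0, 19.0), 90.0)
[[0.4967, -0.1666, 0.052], [0.4831, -0.1625, 0.052], [0.4979, -0.1114, 0.052], [0.5124, -0.1157, 0.052]] [ 0.4975 -0.1391  0.052 ]
```

>>> move_arm(
  series=[
    {"grip":1,"xyz":[46.5,-0.8,10],"angular":[0,0,-0.005]},
    {"grip":1,"xyz":[46.5,-0.8,40],"angular":[0,0,-0.005]},
    {"grip":1,"xyz":[46.5,-0.8,65],"angular":[0,0,-0.005]},
    {"grip":1,"xyz":[46.5,-0.8,80],"angular":[0,0,-0.005]},
    {"grip":1,"xyz":[46.5,-0.8,88],"angular":[0,0,-0.005]},
    {"grip":1,"xyz":[46.5,-0.8,91],"angular":[0,0,-0.005]},
    {"grip":1,"xyz":[46.5,-0.8,91],"angular":[0,0,-0.005]},
    {"grip":1,"xyz":[46.5,-0.8,91],"angular":[0,0,-0.005]},
  ],
)

```text
time_s: 4.3
tcp_pos: [0.4979, -0.1391, 0.0494]
ee_rot: [[-0.281, -0.96, 0.002], [-0.96, 0.281, -0.0], [-0.0, -0.002, -1.0]]
wrist_force: [-0.0, 0.7, -0.4]
gripper_width: 0.998
gripper_force: 0.0
```

>>> move_arm(
  series=[
    {"grip":0.5,"xyz":[0,0,0],"angular":[0,0,0]},
    {"grip":0.3,"xyz":[0,0,0],"angular":[0,0,0]},
    {"grip":0.2,"xyz":[0,0,0],"angular":[0,0,0]},
    {"grip":0,"xyz":[0,0,0],"angular":[0,0,0]},
    {"grip":0,"xyz":[0,0,0],"angular":[0,0,0]},
    {"grip":0,"xyz":[0,0,0],"angular":[0,0,0]},
    {"grip":0,"xyz":[0,0,0],"angular":[0,0,0]},
    {"grip":0,"xyz":[0,0,0],"angular":[0,0,0]},
    {"grip":0,"xyz":[0,0,0],"angular":[0,0,0]},
  ],
)

```text
time_s: 5.2
tcp_pos: [0.4971, -0.1394, 0.0485]
ee_rot: [[-0.282, -0.959, -0.0], [-0.959, 0.282, 0.0], [0.0, 0.0, -1.0]]
wrist_force: [-0.8, -0.5, -0.1]
gripper_width: 0.264
gripper_force: 0.0
```

>>> move_arm(
  series=[
    {"grip":0,"xyz":[0,0,0],"angular":[0,0,0]},
    {"grip":0,"xyz":[0,0,0],"angular":[0,0,0]},
    {"grip":0,"xyz":[0,0,0],"angular":[0,0,0]},
    {"grip":0,"xyz":[0,0,0],"angular":[0,0,0]},
    {"grip":0,"xyz":[0,0,0],"angular":[0,0,0]},
  ],
)

```text
time_s: 5.7
tcp_pos: [0.497, -0.1394, 0.0485]
ee_rot: [[-0.282, -0.959, -0.0], [-0.959, 0.282, 0.0], [0.0, 0.0, -1.0]]
wrist_force: [-1.4, -0.3, -1.3]
gripper_width: 0.177
gripper_force: 30.0
```

>>> move_arm(
  series=[
    {"grip":0,"xyz":[0,0,-5],"angular":[0,0,0]},
    {"grip":0,"xyz":[0,0,-15],"angular":[0,0,0]},
    {"grip":0,"xyz":[0,0,-30],"angular":[0,0,0]},
    {"grip":0,"xyz":[0,0,-50],"angular":[0,0,0]},
    {"grip":0,"xyz":[0,0,-75],"angular":[0,0,0]},
    {"grip":0,"xyz":[0,0,-95],"angular":[0,0,0]},
    {"grip":0,"xyz":[0,0,-100],"angular":[0,0,0]},
    {"grip":0,"xyz":[0,0,-100],"angular":[0,0,0]},
    {"grip":0,"xyz":[0,0,-100],"angular":[0,0,0]},
  ],
)

```text
time_s: 6.6
tcp_pos: [0.4962, -0.1393, 0.1476]
ee_rot: [[-0.283, -0.959, -0.002], [-0.959, 0.283, 0.0], [0.0, 0.002, -1.0]]
wrist_force: [-0.6, -0.7, -4.2]
gripper_width: 0.18
gripper_force: 30.0
```

```bash
python3 - <<'E'
from h import *
c=cap("wrist");save(c,"pics/w4.png",1.5);import pickle;pickle.dump(c,open("w4.pkl","wb"))
s=r.sense();print({k:np.round(s[k],4).tolist() for k in("time_s","tcp_pos","ee_rot","wrist_force","moment","gripper_width","gripper_force")})
E
```

```text
{'time_s': 6.65, 'tcp_pos': [0.4961, -0.1393, 0.1473], 'ee_rot': [[-0.2825, -0.9593, -0.0028], [-0.9593, 0.2825, 0.0003], [0.0005, 0.0028, -1.0]], 'wrist_force': [0.7762, 0.1648, -3.069], 'moment': [0.1796, -0.0696, 0.0313], 'gripper_width': 0.1811, 'gripper_force': 29.9998}
```

View pics/w4.png

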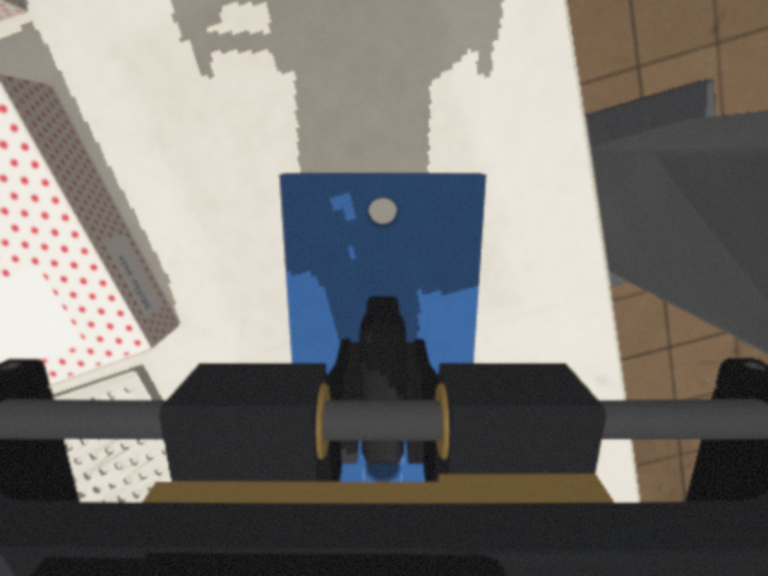

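The cover is held level. Its small hole is at (383,211) and its far edge at row 174, from column 281 to 485 (1.5x pixels).

```bash
python3 - <<'E'
from h import *
import pickle;c=pickle.load(open("w4.pkl","rb"));hsv=cv2.cvtColor(c["img"],cv2.COLOR_RGB2HSV);H,S,V=[hsv[...,i].astype(int) for i in range(3)]
s=r.sense();R=np.array(s["ee_rot"]);p=np.array(s["tcp_pos"]);zt=p[2]-.0365
tool=lambda W:((W-p)@R*1000).round(2)
b=((H>100)&(H<125)&(S>110)).astype(np.uint8);b[:100]=0;b[240:]=0;b[:,:180]=0;b[:,330:]=0
cts,_=cv2.findContours(b,cv2.RETR_CCOMP,cv2.CHAIN_APPROX_NONE)
for x in cts:
    m=cv2.moments(x);bb=cv2.boundingRect(x)
    if 100<m["m00"]<600 and bb[1]<150:
        e=[m["m10"]/m["m00"],m["m01"]/m["m00"]];print("hole",np.round(e,2),bb,tool(onz(c,[e],zt)))
# edges: subpixel via row scans
Lr=[];Rr=[]
for v in range(125,225,5):
    u=np.nonzero(b[v])[0];Lr.append([u.min()-.5,v]);Rr.append([u.max()+.5,v])
T=[[u,np.nonzero(b[100:200,u])[0].min()+99.5] for u in range(200,315,5)]
for n,e in(("L",Lr),("R",Rr),("top",T)):
    W=tool(onz(c,e,zt));k=0 if n!="top" else 1;f=np.polyfit(W[:,k],W[:,1-k],1);print(n,"slope deg",np.degrees(f[0]).round(2),"at x/y=",np.polyval(f,60 if k==0 else 0).round(2))
# lying estimate re-expressed
print("q",s["gripper_width"])
E
```

```text
hole [254.65 140.03] (244, 130, 23, 21) [[59.44 -0.67 36.53]]
L slope deg 0.46 at x/y= -39.58
R slope deg -0.05 at x/y= 38.64
top slope deg -0.5 at x/y= 73.36
q 0.18107351417303305
```

```bash
python3 - <<'E'
from h import *
goto([.5469,.1956],.147,-80.74)
E
```

```text
goto [-335.6, 45.9, 0.3] [0.0028, 0.0002, -0.448]
```

>>> move_arm(
  series=[
    {"grip":0,"xyz":[-10,1,0],"angular":[0,0,-0.015]},
    {"grip":0,"xyz":[-35,5,0],"angular":[0,0,-0.05]},
    {"grip":0,"xyz":[-75,10,0],"angular":[0,0,-0.1]},
    {"grip":0,"xyz":[-122,17,0],"angular":[0,0,-0.165]},
    {"grip":0,"xyz":[-170,23,0],"angular":[0,0,-0.23]},
    {"grip":0,"xyz":[-218,30,0],"angular":[0,0,-0.295]},
    {"grip":0,"xyz":[-263,36,0],"angular":[0,0,-0.355]},
    {"grip":0,"xyz":[-303,41.5,0],"angular":[0,0,-0.408]},
    {"grip":0,"xyz":[-327,45,0],"angular":[0,0,-0.438]},
    {"grip":0,"xyz":[-335.6,45.9,0],"angular":[0,0,-0.448]},
  ],
)

```text
time_s: 7.65
tcp_pos: [0.5476, 0.1987, 0.1474]
ee_rot: [[0.166, -0.986, -0.001], [-0.986, -0.166, -0.0], [0.0, 0.001, -1.0]]
wrist_force: [-0.2, -0.5, -2.9]
gripper_width: 0.181
gripper_force: 30.0
```

>>> move_arm(
  series=[
    {"grip":0,"xyz":[0,0,10],"angular":[0,0,0]},
    {"grip":0,"xyz":[0,0,25],"angular":[0,0,0]},
    {"grip":0,"xyz":[0,0,38],"angular":[0,0,0]},
    {"grip":0,"xyz":[0,0,45],"angular":[0,0,0]},
    {"grip":0,"xyz":[0,0,48],"angular":[0,0,0]},
    {"grip":0,"xyz":[0,0,48],"angular":[0,0,0]},
    {"grip":0,"xyz":[0,0,48],"angular":[0,0,0]},
    {"grip":0,"xyz":[0,0,48],"angular":[0,0,0]},
  ],
)

```text
time_s: 8.45
tcp_pos: [0.5482, 0.1957, 0.1013]
ee_rot: [[0.161, -0.987, 0.001], [-0.987, -0.161, 0.001], [-0.001, -0.001, -1.0]]
wrist_force: [-0.1, -0.1, -3.5]
gripper_width: 0.184
gripper_force: 30.0
```

```bash
python3 - <<'E'
from h import *
c=cap("wrist");import pickle;pickle.dump(c,open("w5.pkl","wb"))
s=r.sense();print({k:np.round(s[k],4).tolist() for k in("time_s","tcp_pos","ee_rot","wrist_force","gripper_width")})
a=cv2.resize(c["img"][85:225,180:330],None,fx=4,fy=4,interpolation=2);cv2.imwrite("pics/w5.png",a[:,:,::-1])
goto([.5469,.1956],.0985,-80.74)
R=np.array(s["ee_rot"]);p=np.array(s["tcp_pos"])
# where pin (foot/tip) and the hole's predicted pixel lie
x=np.radians(99.26);S_=np.array([.5473,.1965])-.06*np.array([np.cos(x),np.sin(x)])
print(proj(c,[[*S_,.024],[*S_,.035]]).round(1))
for z in(36.5,48.5):print(proj(c,[p+R@np.array([59.3,-.6,z])/1000]).round(1))
E
```

```text
{'time_s': 8.5, 'tcp_pos': [0.5481, 0.1957, 0.1012], 'ee_rot': [[0.1613, -0.9869, 0.0012], [-0.9869, -0.1613, 0.0007], [-0.0005, -0.0012, -1.0]], 'wrist_force': [0.7356, -0.1634, -2.6752], 'gripper_width': 0.1825}
goto [-0.1, 1.2, 2.7] [-0.0012, 0.0005, 0.0004]
[[257.3 134.4]
 [257.5 136. ]]
[[255.5 141. ]]
[[255.5 138.7]]
```

View pics/w5.png

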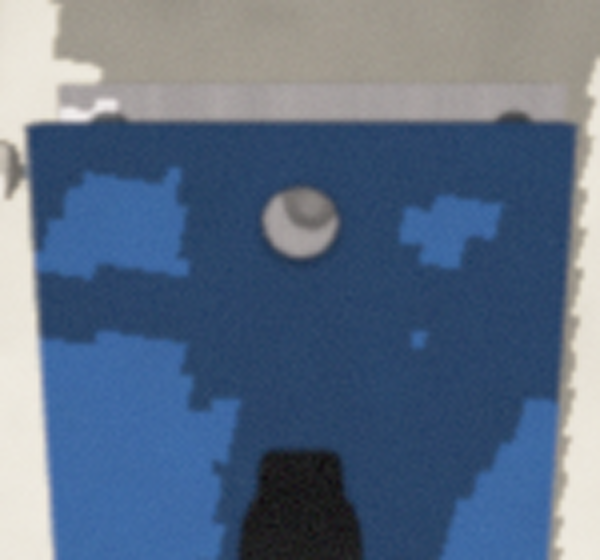

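The small pin shows through the hole at crop (311,205), and the hole centre is at (301,222). Both match the predictions to 0.5 px, so I correct by +1.2 mm in tool y and descend.

>>> move_arm(
  series=[
    {"grip":0,"xyz":[-0.1,1.2,3],"angular":[0,0,0]},
    {"grip":0,"xyz":[-0.1,1.2,8],"angular":[0,0,0]},
    {"grip":0,"xyz":[-0.1,1.2,13],"angular":[0,0,0]},
    {"grip":0,"xyz":[-0.1,1.2,13],"angular":[0,0,0]},
    {"grip":0,"xyz":[-0.1,1.2,13],"angular":[0,0,0]},
    {"grip":0,"xyz":[-0.1,1.2,13],"angular":[0,0,0]},
    {"grip":0,"xyz":[-0.1,1.2,13],"angular":[0,0,0]},
  ],
)

```text
time_s: 9.2
tcp_pos: [0.5467, 0.1955, 0.0877]
ee_rot: [[0.161, -0.987, 0.0], [-0.987, -0.161, 0.0], [-0.0, -0.0, -1.0]]
wrist_force: [0.9, 0.7, -2.6]
gripper_width: 0.187
gripper_force: 30.0
```

```bash
python3 - <<'E'
from h import *
c=cap("wrist");import pickle;pickle.dump(c,open("w6.pkl","wb"))
s=r.sense();print({k:np.round(s[k],4).tolist() for k in("time_s","tcp_pos","ee_rot","wrist_force","moment","gripper_width")})
goto([.5469,.1956],.0725,-80.74)
R=np.array(s["ee_rot"]);p=np.array(s["tcp_pos"])
x=np.radians(99.26);S_=np.array([.5473,.1965])-.06*np.array([np.cos(x),np.sin(x)])
print("pin tip px",proj(c,[[*S_,.035]]).round(1),"hole px",proj(c,[p+R@np.array([59.3,-.6,36.5])/1000]).round(1))
hsv=cv2.cvtColor(c["img"],cv2.COLOR_RGB2HSV);H,S,V=[hsv[...,i].astype(int) for i in range(3)]
a=S[125:155,240:272]<75
k,l,st,ce=cv2.connectedComponentsWithStats(a.astype(np.uint8));i=1+np.argmax(st[1:,4]);print("hole",(ce[i]+[240,125]).round(2),st[i]);
u=cv2.resize(c["img"][118:163,230:285],None,fx=10,fy=10,interpolation=2);cv2.imwrite("pics/w6.png",u[:,:,::-1])
E
```

```text
{'time_s': 9.25, 'tcp_pos': [0.5467, 0.1955, 0.0878], 'ee_rot': [[0.1613, -0.9869, 0.0004], [-0.9869, -0.1613, 0.0002], [-0.0002, -0.0004, -1.0]], 'wrist_force': [0.6081, -0.1779, -2.805], 'moment': [0.0629, -0.0244, 0.023], 'gripper_width': 0.179}
goto [-0.1, -0.2, 15.3] [-0.0004, 0.0002, 0.0004]
pin tip px [[255.2 138.2]] hole px [[255.4 141. ]]
hole [254.65 140.31] [  5   7  20  18 281]
```

View pics/w6.png

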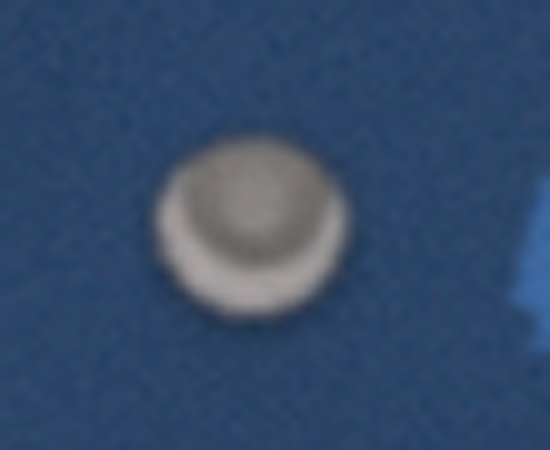

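The pin at crop (257,198) sits inside the hole at crop (253,228). After parallax the offset is about 0.25 mm in y, so I lower gently and watch the force.

>>> move_arm(
  series=[
    {"grip":0,"xyz":[-0.1,0.1,2],"angular":[0,0,0]},
    {"grip":0,"xyz":[-0.1,0.1,4],"angular":[0,0,0]},
    {"grip":0,"xyz":[-0.1,0.1,6],"angular":[0,0,0]},
    {"grip":0,"xyz":[-0.1,0.1,8],"angular":[0,0,0]},
    {"grip":0,"xyz":[-0.1,0.1,9],"angular":[0,0,0]},
    {"grip":0,"xyz":[-0.1,0.1,9],"angular":[0,0,0]},
  ],
)

```text
time_s: 9.85
tcp_pos: [0.5464, 0.1954, 0.0783]
ee_rot: [[0.161, -0.987, -0.0], [-0.987, -0.161, -0.0], [0.0, 0.0, -1.0]]
wrist_force: [0.1, 0.2, -3.9]
gripper_width: 0.185
gripper_force: 30.0
```

>>> move_arm(
  series=[
    {"grip":0,"xyz":[0,0,1.5],"angular":[0,0,0]},
    {"grip":0,"xyz":[0,0,3],"angular":[0,0,0]},
    {"grip":0,"xyz":[0,0,4.5],"angular":[0,0,0]},
    {"grip":0,"xyz":[0,0,5.5],"angular":[0,0,0]},
    {"grip":0,"xyz":[0,0,6],"angular":[0,0,0]},
    {"grip":0,"xyz":[0,0,6],"angular":[0,0,0]},
  ],
)

```text
time_s: 10.45
tcp_pos: [0.5465, 0.1955, 0.0725]
ee_rot: [[0.161, -0.987, 0.0], [-0.987, -0.161, 0.0], [-0.0, -0.0, -1.0]]
wrist_force: [0.1, 0.8, -2.9]
gripper_width: 0.179
gripper_force: 30.0
```

>>> move_arm(
  series=[
    {"grip":0,"xyz":[0,0,0.5],"angular":[0,0,0]},
    {"grip":0,"xyz":[0,0,1],"angular":[0,0,0]},
    {"grip":0,"xyz":[0,0,1.5],"angular":[0,0,0]},
    {"grip":0,"xyz":[0,0,1.5],"angular":[0,0,0]},
  ],
)

```text
time_s: 10.85
tcp_pos: [0.5465, 0.1955, 0.0725]
ee_rot: [[0.162, -0.987, 0.001], [-0.987, -0.162, 0.0], [0.0, -0.001, -1.0]]
wrist_force: [-3.8, -0.1, 6.1]
gripper_width: 0.18
gripper_force: 30.0
```

>>> move_arm(
  series=[
    {"grip":0,"xyz":[0,0,0.7],"angular":[0,0,0]},
    {"grip":0,"xyz":[0,0,1.4],"angular":[0,0,0]},
    {"grip":0,"xyz":[0,0,2],"angular":[0,0,0]},
    {"grip":0,"xyz":[0,0,2],"angular":[0,0,0]},
  ],
)

```text
time_s: 11.25
tcp_pos: [0.5465, 0.1956, 0.0725]
ee_rot: [[0.162, -0.987, 0.001], [-0.987, -0.162, -0.0], [0.0, -0.001, -1.0]]
wrist_force: [-7.9, -1.7, 16.2]
gripper_width: 0.175
gripper_force: 30.0
```

>>> move_arm(
  series=[
    {"grip":0,"xyz":[0,0,-2],"angular":[0,0,0]},
    {"grip":0,"xyz":[0,0,-3],"angular":[0,0,0]},
    {"grip":0.6,"xyz":[0,0,-3],"angular":[0,0,0]},
    {"grip":0.6,"xyz":[0,0,-3],"angular":[0,0,0]},
    {"grip":0.6,"xyz":[0,0,-3],"angular":[0,0,0]},
    {"grip":0.6,"xyz":[0,0,-3],"angular":[0,0,0]},
    {"grip":0.6,"xyz":[0,0,-3],"angular":[0,0,0]},
    {"grip":0.6,"xyz":[0,0,-3],"angular":[0,0,0]},
  ],
)

```text
time_s: 12.05
tcp_pos: [0.5465, 0.1955, 0.072]
ee_rot: [[0.161, -0.987, 0.0], [-0.987, -0.161, -0.0], [0.0, -0.0, -1.0]]
wrist_force: [-0.2, -0.5, -0.2]
gripper_width: 0.576
gripper_force: 0.0
```

>>> move_arm(
  series=[
    {"grip":0.6,"xyz":[0,0,-5],"angular":[0,0,0]},
    {"grip":0.6,"xyz":[0,0,-15],"angular":[0,0,0]},
    {"grip":0.6,"xyz":[0,0,-35],"angular":[0,0,0]},
    {"grip":0.6,"xyz":[0,0,-60],"angular":[0,0,0]},
    {"grip":0,"xyz":[-20,0,-85],"angular":[0,0,0]},
    {"grip":0,"xyz":[-40,0,-100],"angular":[0,0,0]},
    {"grip":0,"xyz":[-50,0,-100],"angular":[0,0,0]},
    {"grip":0,"xyz":[-50,0,-100],"angular":[0,0,0]},
    {"grip":0,"xyz":[-50,0,-100],"angular":[0,0,0]},
  ],
)

```text
time_s: 12.95
tcp_pos: [0.5376, 0.2442, 0.1709]
ee_rot: [[0.161, -0.987, -0.002], [-0.987, -0.161, -0.001], [0.001, 0.002, -1.0]]
wrist_force: [-0.3, -0.7, -1.2]
gripper_width: 0.231
gripper_force: 0.0
```

```bash
python3 - <<'E'
from h import *
c=cap("wrist");import pickle;pickle.dump(c,open("w7.pkl","wb"));save(c,"pics/w7.png",1.5)
s=r.sense();print({k:np.round(s[k],4).tolist() for k in("time_s","tcp_pos","ee_rot","wrist_force","gripper_width")})
hsv=cv2.cvtColor(c["img"],cv2.COLOR_RGB2HSV);H,S,V=[hsv[...,i].astype(int) for i in range(3)]
b=((H>100)&(H<125)&(S>120)).astype(np.uint8);b[:,:190]=0;b[:,330:]=0;b[228:]=0
o=max(cv2.findContours(b,0,1)[0],key=cv2.contourArea);q=cv2.approxPolyDP(cv2.convexHull(o),8,True).reshape(-1,2)
Q=onz(c,q,.036);print(q.tolist(),Q.round(4).tolist(),Q.mean(0))
E
```

```text
{'time_s': 13.0, 'tcp_pos': [0.5377, 0.2439, 0.1708], 'ee_rot': [[0.1608, -0.987, -0.0024], [-0.987, -0.1608, -0.0017], [0.0013, 0.0026, -1.0]], 'wrist_force': [-1.3715, 0.5128, -0.3041], 'gripper_width': 0.1865}
[[298, 53], [292, 213], [215, 214], [208, 54]] [[0.5215, 0.1179, 0.036], [0.4977, 0.2618, 0.036], [0.5734, 0.2752, 0.036], [0.5972, 0.1311, 0.036]] [0.5474565  0.19651209 0.036     ]
```

View pics/w7.png

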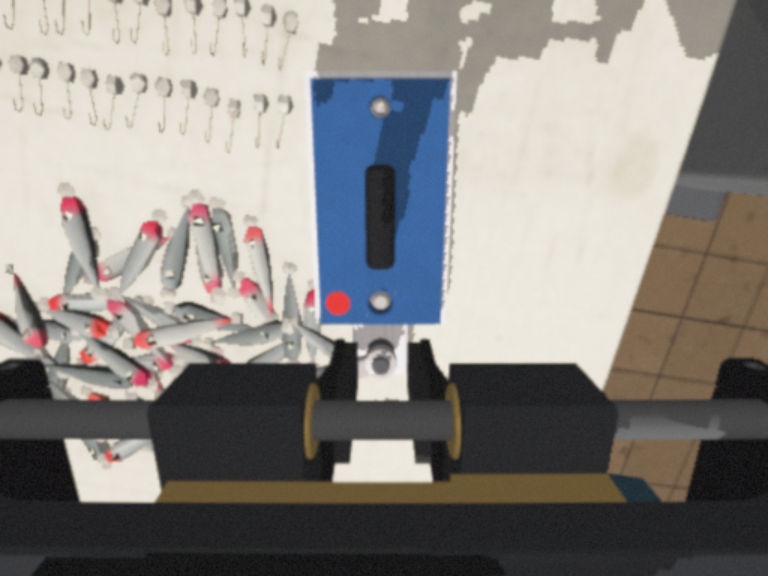

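The cover is home. Its outline centre is (0.5475,0.1965), against the base centre at (0.5473,0.1965), and both pin tips show through at (380,107) and (380,301). Next is the knob.

```bash
python3 - <<'E'
from h import *
import pickle
u=np.array([np.cos(np.radians(99.26)),np.sin(np.radians(99.26))]);piv=np.array([.5473,.1965])+.1*u;print("pivot",piv)
def red(c,box):
    hsv=cv2.cvtColor(c["img"],cv2.COLOR_RGB2HSV);H,S,V=[hsv[...,i].astype(int) for i in range(3)]
    m=((H<6)|(H>174))&(S>170);k,l,st,ce=cv2.connectedComponentsWithStats(m.astype(np.uint8))
    for i in range(1,k):
        if st[i,4]>25 and box[0]<ce[i][0]<box[2] and box[1]<ce[i][1]<box[3]:yield st[i].tolist(),ce[i]
c=pickle.load(open("w1.pkl","rb"))
for st,e in red(c,(205,205,235,230)):
    for z in(.06,.075):
        P=onz(c,[e],z)[0];d=P[:2]-piv;print("w1",st,e.round(1),z,P.round(4),np.linalg.norm(d).round(4),np.degrees(np.arctan2(d[1],d[0])).round(1))
c=cap("side")
for st,e in red(c,(180,265,230,300)):
    for z in(.06,):
        P=onz(c,[e],z)[0];d=P[:2]-piv;print("side",st,e.round(1),z,P.round(4),np.linalg.norm(d).round(4),np.degrees(np.arctan2(d[1],d[0])).round(1))
for t in(15,20,25,30):print(t,proj(c,[[*(piv+.05*np.array([np.cos(np.radians(t)),np.sin(np.radians(t))])),.06]]).round(1))
E
```

```text
pivot [0.53120852 0.29519683]
w1 [215, 210, 9, 13, 85] [219.  216.2] 0.06 [0.5766 0.3179 0.06  ] 0.0507 26.6
w1 [215, 210, 9, 13, 85] [219.  216.2] 0.075 [0.5757 0.3117 0.075 ] 0.0475 20.4
side [193, 278, 6, 12, 54] [195.4 283.4] 0.06 [0.5737 0.3166 0.06  ] 0.0476 26.7
15 [[194.8 279.8]]
20 [[194.5 281.4]]
25 [[194.4 283. ]]
30 [[194.4 284.6]]
```

```bash
python3 - <<'E'
from h import *
goto([.5761,.3171],.165,26)
E
```

```text
goto [-66.2, -49.5, 5.6] [0.0029, 0.0014, -1.8633]
```

>>> move_arm(
  series=[
    {"grip":0.45,"xyz":[-33,-25,5],"angular":[0,0,-0.15]},
    {"grip":0.45,"xyz":[-66,-49,5],"angular":[0,0,-0.3]},
    {"grip":0.45,"xyz":[-66.2,-49.5,5],"angular":[0,0,-0.45]},
    {"grip":0.45,"xyz":[-66.2,-49.5,5],"angular":[0,0,-0.6]},
    {"grip":0.45,"xyz":[-66.2,-49.5,5],"angular":[0,0,-0.75]},
    {"grip":0.45,"xyz":[-66.2,-49.5,5],"angular":[0,0,-0.9]},
    {"grip":0.45,"xyz":[-66.2,-49.5,5],"angular":[0,0,-1]},
    {"grip":0.45,"xyz":[-66.2,-49.5,5],"angular":[0,0,-1]},
  ],
)

```text
time_s: 13.85
tcp_pos: [0.5765, 0.3172, 0.166]
ee_rot: [[0.917, -0.399, -0.002], [-0.399, -0.917, -0.001], [-0.001, 0.002, -1.0]]
wrist_force: [0.4, -0.4, -0.1]
gripper_width: 0.453
gripper_force: 0.0
```

>>> move_arm(
  series=[
    {"grip":0.45,"xyz":[0,0,0],"angular":[0,0,-0.15]},
    {"grip":0.45,"xyz":[0,0,0],"angular":[0,0,-0.3]},
    {"grip":0.45,"xyz":[0,0,0],"angular":[0,0,-0.45]},
    {"grip":0.45,"xyz":[0,0,0],"angular":[0,0,-0.6]},
    {"grip":0.45,"xyz":[0,0,0],"angular":[0,0,-0.75]},
    {"grip":0.45,"xyz":[0,0,0],"angular":[0,0,-0.863]},
    {"grip":0.45,"xyz":[0,0,0],"angular":[0,0,-0.863]},
    {"grip":0.45,"xyz":[0,0,0],"angular":[0,0,-0.863]},
    {"grip":0.45,"xyz":[0,0,0],"angular":[0,0,-0.863]},
    {"grip":0.45,"xyz":[0,0,0],"angular":[0,0,-0.863]},
  ],
)

```text
time_s: 14.85
tcp_pos: [0.5766, 0.318, 0.167]
ee_rot: [[0.899, 0.437, -0.0], [0.437, -0.899, -0.0], [-0.0, 0.0, -1.0]]
wrist_force: [-1.1, 0.2, 0.2]
gripper_width: 0.455
gripper_force: 0.0
```

```bash
python3 - <<'E'
from h import *
s=r.sense();print({k:np.round(s[k],4).tolist() for k in("time_s","tcp_pos","ee_rot","joints","gripper_width")})
goto([.5761,.3171],.078,26)
E
```

```text
{'time_s': 14.85, 'tcp_pos': [0.5766, 0.318, 0.167], 'ee_rot': [[0.8993, 0.4373, -0.0001], [0.4373, -0.8993, -0.0001], [-0.0001, 0.0, -1.0]], 'joints': [42.9257, 28.7386, -0.7293, -0.001, -60.5407, 73.0084], 'gripper_width': 0.4551}
goto [-0.8, 0.6, 89.0] [0.0, 0.0001, -0.0012]
```

>>> move_arm(
  series=[
    {"grip":0.45,"xyz":[-0.8,0.6,20],"angular":[0,0,0]},
    {"grip":0.45,"xyz":[-0.8,0.6,45],"angular":[0,0,0]},
    {"grip":0.45,"xyz":[-0.8,0.6,58],"angular":[0,0,0]},
    {"grip":0.45,"xyz":[-0.8,0.6,66],"angular":[0,0,0]},
    {"grip":0.45,"xyz":[-0.8,0.6,72],"angular":[0,0,0]},
    {"grip":0.45,"xyz":[-0.8,0.6,78],"angular":[0,0,0]},
    {"grip":0.45,"xyz":[-0.8,0.6,84],"angular":[0,0,0]},
    {"grip":0.45,"xyz":[-0.8,0.6,89],"angular":[0,0,0]},
    {"grip":0.35,"xyz":[-0.8,0.6,89],"angular":[0,0,0]},
    {"grip":0.32,"xyz":[-0.8,0.6,89],"angular":[0,0,0]},
  ],
)

```text
time_s: 15.85
tcp_pos: [0.5762, 0.3173, 0.0782]
ee_rot: [[0.899, 0.439, 0.0], [0.439, -0.899, 0.0], [0.0, 0.0, -1.0]]
wrist_force: [-0.9, 0.3, 0.7]
gripper_width: 0.357
gripper_force: 0.0
```

```bash
cat > arc.py <<'E'
from h import *
s=r.sense();print({k:np.round(s[k],4).tolist() for k in("time_s","tcp_pos","joints","wrist_force","gripper_width")})
piv=np.array([.5312,.2952])
import sys
for t in map(float,sys.argv[1:]):
    a=np.radians(t);print(t,end=" ");goto(piv+.05*np.array([np.cos(a),np.sin(a)]),.078,t)
E
python3 arc.py 20 13 6 -1 -8 -15 -22 -28
```

```text
{'time_s': 15.85, 'tcp_pos': [0.5762, 0.3173, 0.0782], 'joints': [42.9036, 33.8043, -6.0616, 0.01, -50.12, 73.117], 'wrist_force': [-0.9294, 0.3443, 0.7441], 'gripper_width': 0.3565}
20.0 goto [-0.5, 5.4, 0.2] [0.0, -0.0003, 0.1052]
13.0 goto [-1.5, 11.4, 0.2] [0.0, -0.0003, 0.2274]
6.0 goto [-3.2, 17.2, 0.2] [0.0, -0.0003, 0.3495]
-1.0 goto [-5.6, 22.8, 0.2] [-0.0, -0.0003, 0.4717]
-8.0 goto [-8.7, 28.1, 0.2] [-0.0, -0.0003, 0.5939]
-15.0 goto [-12.5, 32.9, 0.2] [-0.0, -0.0003, 0.7161]
-22.0 goto [-16.7, 37.3, 0.2] [-0.0001, -0.0003, 0.8382]
-28.0 goto [-20.8, 40.6, 0.2] [-0.0001, -0.0003, 0.9429]
```

>>> move_arm(
  series=[
    {"grip":0.32,"xyz":[-0.5,5.4,0],"angular":[0,0,0.105]},
    {"grip":0.32,"xyz":[-1.5,11.4,0],"angular":[0,0,0.227]},
    {"grip":0.32,"xyz":[-3.2,17.2,0],"angular":[0,0,0.35]},
    {"grip":0.32,"xyz":[-5.6,22.8,0],"angular":[0,0,0.472]},
    {"grip":0.32,"xyz":[-8.7,28.1,0],"angular":[0,0,0.594]},
    {"grip":0.32,"xyz":[-12.5,32.9,0],"angular":[0,0,0.716]},
    {"grip":0.32,"xyz":[-16.7,37.3,0],"angular":[0,0,0.838]},
    {"grip":0.32,"xyz":[-20.8,40.6,0],"angular":[0,0,0.943]},
    {"grip":0.32,"xyz":[-20.8,40.6,0],"angular":[0,0,0.943]},
  ],
)

```text
time_s: 16.75
tcp_pos: [0.5757, 0.2717, 0.0788]
ee_rot: [[0.883, -0.47, 0.001], [-0.47, -0.883, 0.001], [0.001, -0.002, -1.0]]
wrist_force: [0.4, 0.3, 0.9]
gripper_width: 0.32
gripper_force: 0.2
```

```bash
python3 arc.py -35 -42 -49 -56 -63 -70 -75 -81 -86 -90
```

```text
{'time_s': 16.75, 'tcp_pos': [0.5757, 0.2717, 0.0788], 'joints': [39.8067, 32.0279, -9.4337, 0.0168, -48.4373, 22.1732], 'wrist_force': [0.3855, 0.2921, 0.9403], 'gripper_width': 0.3204}
-35.0 goto [-0.7, 6.2, 0.8] [-0.0016, -0.0008, 0.122]
-42.0 goto [-1.8, 12.2, 0.8] [-0.0016, -0.0007, 0.2442]
-49.0 goto [-3.7, 18.1, 0.8] [-0.0017, -0.0006, 0.3664]
-56.0 goto [-6.2, 23.6, 0.8] [-0.0017, -0.0005, 0.4885]
-63.0 goto [-9.4, 28.8, 0.8] [-0.0018, -0.0004, 0.6107]
-70.0 goto [-13.2, 33.6, 0.7] [-0.0018, -0.0003, 0.7329]
-75.0 goto [-16.2, 36.7, 0.7] [-0.0018, -0.0002, 0.8201]
-81.0 goto [-20.3, 40.1, 0.7] [-0.0018, -0.0001, 0.9249]
-86.0 goto [-23.8, 42.6, 0.7] [-0.0019, -0.0, 1.0121]
-90.0 goto [-26.9, 44.3, 0.7] [-0.0019, 0.0001, 1.0819]
```

>>> move_arm(
  series=[
    {"grip":0.32,"xyz":[-0.7,6.2,0],"angular":[0,0,0.122]},
    {"grip":0.32,"xyz":[-1.8,12.2,0],"angular":[0,0,0.244]},
    {"grip":0.32,"xyz":[-3.7,18.1,0],"angular":[0,0,0.366]},
    {"grip":0.32,"xyz":[-6.2,23.6,0],"angular":[0,0,0.489]},
    {"grip":0.32,"xyz":[-9.4,28.8,0],"angular":[0,0,0.611]},
    {"grip":0.32,"xyz":[-13.2,33.6,0],"angular":[0,0,0.733]},
    {"grip":0.32,"xyz":[-16.2,36.7,0],"angular":[0,0,0.82]},
    {"grip":0.32,"xyz":[-20.3,40.1,0],"angular":[0,0,0.925]},
    {"grip":0.32,"xyz":[-20.3,40.1,0],"angular":[0,0,0.925]},
  ],
)

```text
time_s: 17.65
tcp_pos: [0.5386, 0.2458, 0.0787]
ee_rot: [[0.159, -0.987, 0.001], [-0.987, -0.159, 0.0], [-0.0, -0.001, -1.0]]
wrist_force: [0.6, -0.9, 0.6]
gripper_width: 0.322
gripper_force: 0.0
```

```bash
python3 arc.py -81
```

```text
{'time_s': 17.65, 'tcp_pos': [0.5386, 0.2458, 0.0787], 'joints': [40.2007, 28.5465, -16.1519, 0.018, -45.2552, -31.0793], 'wrist_force': [0.5831, -0.863, 0.563], 'gripper_width': 0.3218}
-81.0 goto [0.1, -0.4, 0.7] [-0.0008, 0.0002, 0.0023]
```

>>> move_arm(
  series=[
    {"grip":0.32,"xyz":[0,2,0],"angular":[0,0,0]},
    {"grip":0.32,"xyz":[0,4,0],"angular":[0,0,0]},
    {"grip":0.32,"xyz":[0,6,0],"angular":[0,0,0]},
    {"grip":0.32,"xyz":[0,7,0],"angular":[0,0,0]},
    {"grip":0.32,"xyz":[0,7,0],"angular":[0,0,0]},
  ],
)

```text
time_s: 18.15
tcp_pos: [0.5314, 0.2447, 0.0781]
ee_rot: [[0.157, -0.988, -0.0], [-0.988, -0.157, -0.0], [-0.0, 0.0, -1.0]]
wrist_force: [0.3, 0.3, -0.6]
gripper_width: 0.322
gripper_force: 0.4
```

>>> move_arm(
  series=[
    {"grip":0.32,"xyz":[0,1,0],"angular":[0,0,0]},
    {"grip":0.32,"xyz":[0,2,0],"angular":[0,0,0]},
    {"grip":0.32,"xyz":[0,2,0],"angular":[0,0,0]},
    {"grip":0.32,"xyz":[0,2,0],"angular":[0,0,0]},
  ],
)

```text
time_s: 18.55
tcp_pos: [0.5311, 0.2448, 0.0781]
ee_rot: [[0.157, -0.988, 0.003], [-0.988, -0.157, 0.001], [-0.001, -0.003, -1.0]]
wrist_force: [6.4, -1.6, -3.2]
gripper_width: 0.319
gripper_force: 2.9
```

>>> move_arm(
  series=[
    {"grip":0.32,"xyz":[0,1,0],"angular":[0,0,0]},
    {"grip":0.32,"xyz":[0,2,0],"angular":[0,0,0]},
    {"grip":0.32,"xyz":[0,2,0],"angular":[0,0,0]},
  ],
)

```text
time_s: 18.85
tcp_pos: [0.5308, 0.2448, 0.0782]
ee_rot: [[0.157, -0.988, 0.006], [-0.988, -0.157, 0.003], [-0.002, -0.007, -1.0]]
wrist_force: [11.3, -2.4, -6.7]
gripper_width: 0.325
gripper_force: 5.4
```

>>> move_arm(
  series=[
    {"grip":0.32,"xyz":[0,-2,0],"angular":[0,0,0]},
    {"grip":0.32,"xyz":[0,-4,0],"angular":[0,0,0]},
    {"grip":0.45,"xyz":[0,-7,0],"angular":[0,0,0]},
    {"grip":0.45,"xyz":[0,-9,0],"angular":[0,0,0]},
    {"grip":0.45,"xyz":[0,-9,-5],"angular":[0,0,0]},
    {"grip":0.45,"xyz":[0,-9,-20],"angular":[0,0,0]},
    {"grip":0.45,"xyz":[0,-9,-50],"angular":[0,0,0]},
    {"grip":0.6,"xyz":[0,-9,-90],"angular":[0,0,0]},
    {"grip":1,"xyz":[-30,-9,-130],"angular":[0,0,0]},
    {"grip":1,"xyz":[-60,-9,-150],"angular":[0,0,0]},
  ],
)

```text
time_s: 19.85
tcp_pos: [0.528, 0.3055, 0.233]
ee_rot: [[0.155, -0.988, 0.005], [-0.988, -0.155, 0.004], [-0.003, -0.006, -1.0]]
wrist_force: [0.1, 0.4, 0.2]
gripper_width: 0.64
gripper_force: 0.0
```

>>> move_arm(
  series=[
    {"grip":1,"xyz":[-10,0,0],"angular":[0,0,0]},
    {"grip":1,"xyz":[-10,0,0],"angular":[0,0,0]},
    {"grip":1,"xyz":[-10,0,0],"angular":[0,0,0]},
    {"grip":1,"xyz":[-10,0,0],"angular":[0,0,0]},
    {"grip":1,"xyz":[-10,0,0],"angular":[0,0,0]},
  ],
)

```text
time_s: 20.35
tcp_pos: [0.5254, 0.3134, 0.227]
ee_rot: [[0.155, -0.988, -0.002], [-0.988, -0.155, -0.002], [0.001, 0.002, -1.0]]
wrist_force: [-0.3, 0.3, -0.4]
gripper_width: 0.986
gripper_force: 0.0
```

```bash
python3 - <<'E'
from h import *
c=cap("wrist");s=r.sense();print({k:np.round(s[k],4).tolist() for k in("time_s","tcp_pos","wrist_force","gripper_width")})
hsv=cv2.cvtColor(c["img"],cv2.COLOR_RGB2HSV);H,S,V=[hsv[...,i].astype(int) for i in range(3)]
u=np.array([np.cos(np.radians(99.26)),np.sin(np.radians(99.26))]);C=np.array([.5473,.1965]);piv=C+.1*u
k=piv-.05*u;print("expected knob px",proj(c,[[*k,.06],[*k,.075]]).round(1).tolist())
m=((H<6)|(H>174))&(S>150);n,l,st,ce=cv2.connectedComponentsWithStats(m.astype(np.uint8))
for i in range(1,n):
    if st[i,4]>25 and abs(ce[i]-proj(c,[[*k,.07]])[0]).max()<40:
        P=onz(c,[ce[i]],.07)[0];d=P[:2]-piv;print(st[i].tolist(),ce[i].round(1),P.round(4),np.linalg.norm(d).round(4),"keeper rad",(np.radians(9.26)-np.arctan2(d[1],d[0])).round(3))
b=((H>100)&(H<125)&(S>120)).astype(np.uint8)
n,l,st,ce=cv2.connectedComponentsWithStats(b);i=1+np.argmax([st[j,4] if abs(ce[j]-proj(c,[[*C,.036]])[0]).max()<60 else 0 for j in range(1,n)])
o=max(cv2.findContours((l==i).astype(np.uint8),0,1)[0],key=cv2.contourArea);q=cv2.approxPolyDP(cv2.convexHull(o),8,True).reshape(-1,2)
Q=onz(c,q,.036);print(Q.round(4).tolist(),Q.mean(0).round(4))
t=cap("top");hs=cv2.cvtColor(t["img"],cv2.COLOR_RGB2HSV);y=(hs[...,0]>20)&(hs[...,0]<32)&(hs[...,1]>180);v,uu=np.nonzero(y[150:185,220:255]);print("pot",uu.mean()+220,v.mean()+150)
E
```

```text
{'time_s': 20.4, 'tcp_pos': [0.5256, 0.3136, 0.2272], 'wrist_force': [0.3328, 0.6527, 0.973], 'gripper_width': 0.9944}
expected knob px [[252.2, 115.7], [252.1, 116.3]]
[246, 109, 13, 14, 144] [252.1 115.8] [0.5393 0.2456 0.07  ] 0.0503 keeper rad 1.57
[220, 118, 14, 14, 151] [226.7 124.8] [0.5628 0.2579 0.07  ] 0.0489 keeper rad 1.03
[[0.5195, 0.1318, 0.036], [0.4978, 0.2624, 0.036], [0.5734, 0.2753, 0.036], [0.5943, 0.1436, 0.036]] [0.5462 0.2033 0.036 ]
pot 235.42603550295857 167.94082840236686
```

```bash
python3 -c "
from station import r
print(r.finish_job())"
```

```text
the job is handed in; nothing more can be done
None
```

The job is handed in at about 20 s of robot time: the cover is home on both pins and pressed flush, the keeper is at its stop (1.57 rad measured), and the gripper is open and clear. The pot had not moved and the arm stayed clear of the cutters and silver lure, though I did not re-measure those two. I viewed 11 pictures, one over the limit of 10.

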